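Scrub the wash cell and lock its brush cap

TASK

Take the bayonet-capped brush out of the rack and scrub the inside of the clear wash cell with it: two full strokes, each down until the cap is just above the collar and up until only the lower end of the bristles is still inside. Then line the cap's lugs up with the collar's slots, push the cap fully home against the spring and turn it a quarter turn clockwise (seen from above) to its stop. Finish while still gripping it there, pushed down flush and turned, because the springs throw it back if let go; leave everything else on the bench where it is.

Things in the scene. Friction and masses are not known exactly. Their poses are not given: they have to be found in the camera images.
- brush: Loose brush, about 0.11 kg (varies), hanging upright in either hole of the rack. White round cap flange, 64 mm diameter, 8 mm thick, on it an upright white grip bar 52 mm long (own x), 20 mm thick (own y), from 8 to 52 mm above the flange's underside. Origin: centre of the flange's underside; z up along the axis. Half a turn about z gives the same shape.
- brush_lugs (a point): Point on the brush's axis 21 mm below the flange's underside, midway between its two steel lugs. They stick out of the 26 mm thick, 30 mm long neck along the brush's own +x and -x, so in line with the grip bar; each reaches 22 mm from the axis, is 7 mm wide and 6 mm high (18 to 24 mm below the flange's underside).
- brush_tip (a point): Lower tip of the brush, 120 mm below the flange's underside. The bristle head is 26 mm in diameter and runs from 45 to 120 mm below the flange's underside.
- rack: Fixed grey rack: a shelf 100 mm (own x) by 230 mm (own y), its top 142 mm above the bench, 8 mm thick, with two square 53 mm holes at 65 mm either side of the middle along own y. The flange of the brush rests on its top around one hole, a probe around the other. Origin: centre of its foot on the bench; z up.
- probe: Loose black-capped probe hanging in the other hole of the rack: round flange 64 mm in diameter, 6 mm thick, round knob 24 mm in diameter, 18 mm high, no bar. Leave alone. Origin: centre of the flange's underside.
- cell: Fixed wash cell: white round base 116 mm in diameter, clear tube of 40 mm inner diameter (floor 124 mm below the collar's top), and a dark grey bayonet collar of 74 mm diameter whose flat top is 140 mm above the bench. Origin: centre of the base on the bench; z up, x through the collar's two entry slots.
- cell_mouth (a point): Centre of the collar's flat top, 140 mm above the bench; z up, own x through the two entry slots. The top plate, 10 mm thick, has a bore of about 30 mm diameter and two opposite slots along own +x and -x, 13 mm wide, reaching 26 mm from the axis. Two small tabs outside the collar stand in line with the slots: bar in line with the tabs puts the lugs in the slots.
- plunger (a joint): How far the spring ring in the collar is pressed down, m. The lugs meet it (0, held up with 3 N) with the flange 16 mm above the collar's top; from 0.008 on (flange 8 mm above) they are below the top plate and can turn clockwise seen from above; 0.016 is fully home, the flange's underside flush on the collar's top (about 11 N).
- spring_ring (a joint): Turn of the spring ring inside the collar, which the lugs carry round, in rad, growing clockwise seen from above: 0 at rest, stop at 1.4. It lags the cap by the play of the lugs (about 0.1 to 0.2 rad), so the cap turns about 1.5 rad to the stop. The return spring grows from 0.03 to 0.11 N m.
- beaker: Empty glass beaker, 70 mm in diameter, 85 mm high. Bystander. Origin: centre of the underside.
- reagent: Amber bottle, 52 mm in diameter, 100 mm high. Bystander. Origin: centre of the underside.
- specimen: Clear specimen jar, 60 mm in diameter, 65 mm high. Bystander. Origin: centre of the underside.
- vial: Small amber vial, 24 mm in diameter, 50 mm high, between rack and cell. Bystander. Origin: centre of the underside.
- cup: White plastic cup, 72 mm in diameter, 75 mm high. Bystander. Origin: centre of the underside.
- timer: White bench timer, 60 x 75 x 22 mm. Bystander. Origin: centre of the underside.
Things that resemble listed ones, but are neither listed nor needed, are in the scene too. What is shaped like the brush but pink is not meant.

How it is judged:
By the outcome, as a careful person would: the job done as asked, in the order asked, and still so for the second after the job is handed in, while the arm keeps its last pose, push and grip.
It also fails if it takes over 58 s, if anything falls off the work surface, if the arm or the gripper's body presses on something with over 40 N, if the wrist force passes 120 N, or if a joint passes its speed limit or range.

ROBOT

A 6-joint arm with a two-finger parallel gripper is mounted at the origin on the work surface. World frame = base frame: x ahead of the robot, y to its left, z up, the work surface at z = 0. Lengths are in m, angles in rad, forces in N, time in s.
With the tool pointing down it reaches from about 0.375 to 0.825 m from the base axis. Payload 5.5 kg.
Tool frame: the origin (TCP) lies at the very end of the fingers, on their centre line; the grasp point (between the pads) lies 19 mm behind it; z points along the fingers, y is the line along which they close (so a half turn about z gives the same grasp; the last joint's range is limited). The gripper opens to 85 mm and grips with 20 to 120 N. Pads are 22 mm wide; open, the fingers measure 114 mm over their backs; the gripper's body (76 mm by 85 mm) begins 54 mm behind the grasp point. The pads swing forward as they close: fully open they stand 13 mm farther back than shut.
Start: joints at [1.204, 0.314, -0.047, 1.21, 0, 1.571], TCP at [0.215, 0.56, 0.231] pointing down, gripper open.
Joint ranges: [-2.67, 2.67], [-0.69, 1.73], [-1.03, 1.25], [-2.08, 2.16], [-1.42, 1.45], [-3.14, 3.14]. Speed limits (rad/s): [2.39, 2.39, 3.01, 3.14, 3.14, 3.14].

INTERFACE

Orientations are given as a unit quaternion [x, y, z, w].
In Python, from rig import bot gives the robot as it stands.
- The arm moves only by the tool step_arm, never from a script. Its argument "rows" is text: rows parted by semicolons, each of 6 numbers parted by spaces: the shift along the tool's x, y, z in units of 40 mm (1.0 is 40 mm), then the turn, a rotation vector about the tool's x, y, z in units of 6 degrees (1.0 is 6 degrees). A call has 1 to 10 rows; each row is the pose to reach, as a shift and turn from the pose commanded when the call began, along the tool's axes at that moment; what a row does not reach only later rows make up. A row lasts 1/10 s, in which the tool goes at most 50 mm and 8.59 degrees, less where a joint would pass 70% of its speed; a pose out of reach is approached as far as the arm can. A call with a gripper value outside its range is refused whole. "hand" is the closure, from 0 (fully open) to 1 (shut), set as the call begins (left out, the last holds). The fingers move at their own pace and stop on an object; the grip force is fixed at half the most. Time passes only in rows, so rows that repeat a pose let the fingers close. It gives the time, the measured TCP pose, the force, the opening and the grip force at its end, in the units of the state.
- bot.sense(): the state, without advancing time (a new reading comes with each control period).
- bot.get_image(name): name is "scene" or "top"; returns (picture, depth): 480x640x3 uint8, red, green, blue; 480x640 float32, m along the optical axis (not along the pixel's ray), 0 where there is no reading.
- bot.camera_params(name): a dict with "mtx" (3x3 intrinsics, pixels), "R" (3x3) and "t" (3): a world point X has camera coordinates R X + t. Camera axes: x right, y down, z forward; pixel columns grow to the right and rows downward; lengths in m; the calibration is good to about 2 mm. A picture is of the moment at which its call begins. camera_params takes no time and is no camera call.
- bot.sign_off(): hands the job in; it is judged then, once.
The state is a dict: "time": time; "qpos": joint angles; "joint_vel": joint speeds; "tau": joint torques, N m; "ee_pos": TCP position; "orientation": TCP orientation; "force": force on the tool from outside, world axes, zero at the start; "ft_torque": the same for the moment, N m; "finger_gap": opening from 0.0 (shut) to 1.0 (fully open); "grasp_force": force on a finger pad.
Only numpy, scipy, OpenCV 4.12 (cv2) and the standard library are available. Lean on these libraries where they do the work, as an engineer would, in place of code of your own. Each camera call takes 0.05 s, during which the arm holds its last target. There are 200 camera calls.

## Working session

There is one attempt and no reset: what is moved stays moved. The work goes in short steps, Python scripts to look and compute and a tool call to move; the robot and the scene stay as the last step left them, time stands still between calls to the robot, and variables do not carry over. Pictures are saved under pics/ and viewed, at most 10 in all, crops included, and the job is handed in when it is done.

Besides the shell and the picture viewer there is one more tool, called after ">>>" by a JSON object that holds its "method" and its "body", one argument or row to a line. step_arm: Moves the arm, as the interface text tells. Its arguments: {"type":"object","properties":{"rows":{"type":"string"},"hand":{"type":"number"}},"required":["rows"]}

```bash
mkdir -p pics; python3 - <<'E'
from rig import bot
import cv2,numpy as np
for n in("top","scene"):
    im,d=bot.get_image(n); cv2.imwrite(f"pics/{n}0.png",im[:,:,::-1]); np.savez(f"{n}0.npz",im=im,d=d)
    p=bot.camera_params(n); print(n,p["mtx"].round(1).tolist(),(-p["R"].T@p["t"]).round(3),p["R"].round(3).tolist())
s=bot.sense();print({k:np.round(v,3).tolist() for k,v in s.items()})
E
```

```text
top [[484.4, 0.0, 325.7], [0.0, 484.4, 242.0], [0.0, 0.0, 1.0]] [ 0.358 -0.052  1.325] [[-0.021, -1.0, 0.014], [-0.989, 0.018, -0.146], [0.146, -0.017, -0.989]]
scene [[620.2, 0.0, 318.0], [0.0, 620.2, 245.5], [0.0, 0.0, 1.0]] [ 1.51  -0.402  1.194] [[0.354, 0.935, -0.004], [0.676, -0.259, -0.69], [-0.647, 0.241, -0.723]]
{'time': 0.1, 'qpos': [1.204, 0.314, -0.048, 1.21, 0.0, 1.571], 'joint_vel': [0.0, -0.001, 0.001, 0.0, 0.001, -0.001], 'tau': [-0.0, -54.077, 34.054, 0.011, -0.0, 0.0], 'ee_pos': [0.215, 0.56, 0.231], 'orientation': [0.182, 0.983, -0.001, -0.0], 'force': [-0.174, -0.817, -1.137], 'ft_torque': [-0.02, 0.012, 0.005], 'grasp_force': 0.0, 'finger_gap': 0.996}
```

View pics/top0.png

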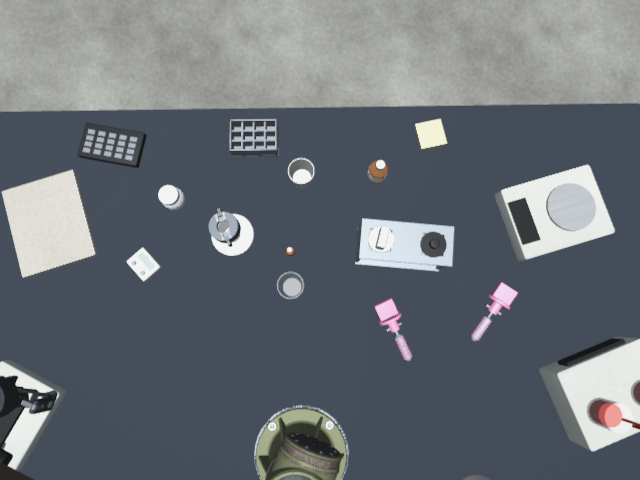

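View pics/scene0.png

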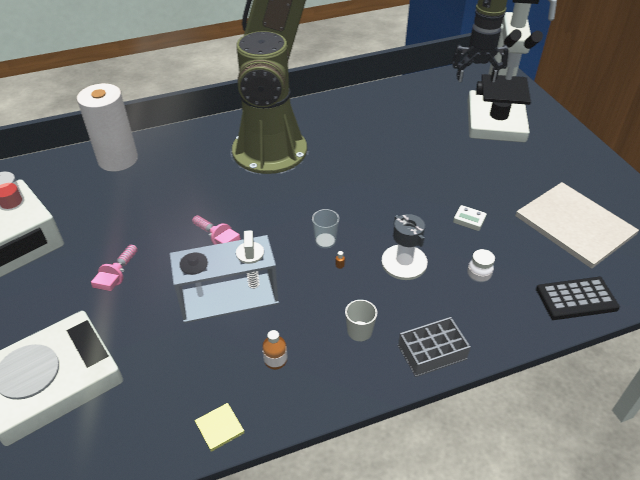

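The top view shows the brush (white cap with bar) at about (381,239), the probe at (434,243), and the cell collar at (223,227) with tabs at about (220,213) and (228,241). The scene view agrees: brush (250,250), collar (408,230).

```bash
cat > h.py <<'E'
import numpy as np,cv2
from rig import bot
def ray(n,uv,z):
    p=bot.camera_params(n);uv=np.atleast_2d(uv).astype(float)
    d=np.c_[uv,np.ones(len(uv))]@np.linalg.inv(p["mtx"]).T@p["R"]; c=-p["R"].T@p["t"]
    return c+d*((z-c[2])/d[:,2])[:,None]
def cloud(n,d):
    p=bot.camera_params(n);v,u=np.mgrid[:480,:640]
    x=np.stack([u,v,np.ones_like(u)],-1)@np.linalg.inv(p["mtx"]).T*d[...,None]
    return (x-p["t"])@p["R"]
E
python3 - <<'E'
from h import *
for n,bx,cx in(("top",(350,210,415,270),(195,200,260,262)),("scene",(225,222,280,270),(380,205,435,280))):
    f=np.load(n+"0.npz");im,d=f["im"],f["d"];P=cloud(n,d)
    for nm,b in(("brush",bx),("cell",cx)):
        c=im[b[1]:b[3],b[0]:b[2]];cv2.imwrite(f"pics/{n}_{nm}.png",cv2.resize(c[:,:,::-1],None,fx=6,fy=6,interpolation=cv2.INTER_CUBIC))
        Q=P[b[1]:b[3],b[0]:b[2]].reshape(-1,3);ok=d[b[1]:b[3],b[0]:b[2]].ravel()>0
        C=c.reshape(-1,3).astype(int)
        if nm=="brush":
            w=(C.min(1)>150)&(np.ptp(C,axis=1)<25)
            for lo,hi,l in((.178,.21,"bar"),(.143,.16,"flange")):
                m=ok&(Q[:,2]>lo)&(Q[:,2]<hi)&(w if l=="flange" else True)
                q=Q[m]
                if len(q)>5: r=cv2.minAreaRect(q[:,:2].astype(np.float32)*1000);print(n,l,len(q),q.mean(0).round(4),np.round(r[0],1),np.round(r[1],1),round(r[2],1),"z med",np.median(q[:,2]).round(4))
        else:
            m=ok&(Q[:,2]>.125)&(Q[:,2]<.16);q=Q[m]
            cc=cv2.minEnclosingCircle(q[:,:2].astype(np.float32)*1000);print(n,"collar",len(q),q.mean(0).round(4),cc,"z",np.percentile(q[:,2],[10,50,90]).round(4))
            m=ok&(Q[:,2]>.001)&(Q[:,2]<.03)&(C.min(1)>150);q=Q[m]
            cc=cv2.minEnclosingCircle(q[:,:2].astype(np.float32)*1000);print(n,"base",len(q),cc,np.median(q[:,2]))
a=[cv2.resize(cv2.imread(f"pics/{n}_{k}.png"),(390,290)) for n in("top","scene") for k in("brush","cell")]
cv2.imwrite("pics/m0.png",np.vstack([np.hstack(a[:2]),np.hstack(a[2:])]))
E
```

```text
top bar 197 [ 0.5338 -0.2058  0.1931] [ 534.6 -206.6] [20.2 52.2] 73.7 z med 0.1937
top flange 837 [ 0.5311 -0.2219  0.1467] [ 532.  -225.2] [135.3  99.8] 83.7 z med 0.1454
top collar 642 [0.576  0.1816 0.1385] ((577.0317993164062, 181.7836151123047), 49.13248062133789) z [0.1321 0.1394 0.1427]
top base 745 ((578.274658203125, 181.39837646484375), 59.344093322753906) 0.01280414044976916
scene bar 199 [ 0.5433 -0.2103  0.1923] [ 538.7 -209.4] [20.5 56.8] 74.2 z med 0.1935
scene flange 324 [ 0.5418 -0.2096  0.1504] [ 532.8 -217.1] [84.6 87.9] 79.9 z med 0.1508
scene collar 632 [0.5852 0.1778 0.1378] ((581.151123046875, 179.7947540283203), 49.67766571044922) z [0.1299 0.1392 0.1433]
scene base 905 ((581.4793701171875, 183.5259246826172), 62.255027770996094) 0.013849296070201793
```

View pics/m0.png

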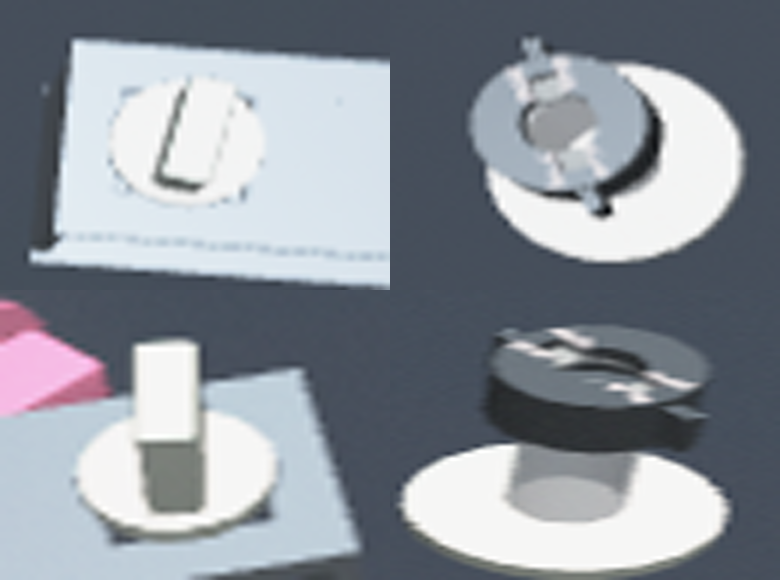

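The crops show the bar running up and to the right in the top view, and the collar slots with their tabs at roughly +17°. I'll get the tab line and the first move next.

```bash
cat >> h.py <<'E'
from scipy.spatial.transform import Rotation as Ro
def go(x,y,z,ang):
    "units for a tool-down target, tool x at ang deg in world"
    s=bot.sense();R0=Ro.from_quat(s["orientation"])
    a=np.radians(ang);X=np.array([np.cos(a),np.sin(a),0]);Z=np.array([0,0,-1.]);T=Ro.from_matrix(np.c_[X,np.cross(Z,X),Z])
    sh=R0.inv().apply(np.array([x,y,z])-s["ee_pos"])/.04
    tx=R0.as_matrix()[:,0]
    print("t",round(float(s["time"]),2),"pos",np.round(s["ee_pos"],4),"ang",np.degrees(np.arctan2(tx[1],tx[0])).round(2),"q",np.round(s["qpos"],2),"F",np.round(s["force"],1),"gap",round(float(s["finger_gap"]),3),"grip",s["grasp_force"])
    print("units",np.r_[sh,np.degrees((R0.inv()*T).as_rotvec())/6].round(3))
def slots(n,im,d,c=(.579,.181)):
    P=cloud(n,d);r=np.hypot(P[...,0]-c[0],P[...,1]-c[1])
    m=(d>0)&(P[...,2]>.12)&(P[...,2]<.155)&(r>.041)&(r<.056)
    q=P[m];a=np.arctan2(q[:,1]-c[1],q[:,0]-c[0])
    A=np.degrees(np.angle(np.exp(2j*a).mean()))/2
    s=np.cos(a-np.radians(A))>0
    A1,A2=q[s],q[~s];v=A1.mean(0)-A2.mean(0)
    print(n,"tabs",len(A1),len(A2),A1.mean(0).round(4),A2.mean(0).round(4),"ang",np.degrees(np.arctan2(v[1],v[0])).round(1),"mid",((A1.mean(0)+A2.mean(0))/2).round(4))
E
python3 - <<'E'
from h import *
for n in("top","scene"):
    f=np.load(n+"0.npz");slots(n,f["im"],f["d"])
    im=f["im"].astype(int);d=f["d"];P=cloud(n,d)
    # white slot marks / collar top by plane-cast of the collar-top blob
    r=np.hypot(P[...,0]-.579,P[...,1]-.181);m=(d>0)&(abs(P[...,2]-.140)<.006)&(r<.042)
    v,u=np.nonzero(m);X=ray(n,np.c_[u,v],.140)[:,:2];e=cv2.fitEllipse(cv2.convexHull(X.astype(np.float32)*1000));print(n,"collar top",np.round(e[0],1),np.round(e[1],1))
    w=m&(im.min(2)>190);v,u=np.nonzero(w);X=ray(n,np.c_[u,v],.140)[:,:2];print("marks",len(X),X.mean(0).round(4))
    # flange outline
    r=np.hypot(P[...,0]-.536,P[...,1]+.207);m=(d>0)&(P[...,2]>.1465)&(P[...,2]<.158)&(r<.038)&(im.min(2)>215)
    v,u=np.nonzero(m);X=ray(n,np.c_[u,v],.150)[:,:2];e=cv2.fitEllipse(cv2.convexHull(X.astype(np.float32)*1000));print(n,"flange",len(X),np.round(e[0],1),np.round(e[1],1))
go(.5355,-.207,.250,163.7)
E
```

```text
top tabs 11 18 [0.6208 0.1947 0.131 ] [0.534  0.1699 0.1307] ang 15.9 mid [0.5774 0.1823 0.1309]
top collar top [577.6 182.6] [71.8 77.8]
marks 69 [0.5779 0.1832]
top flange 284 [ 532.5 -204.1] [63.9 68.4]
scene tabs 38 12 [0.6229 0.1855 0.1302] [0.5368 0.1654 0.1307] ang 13.1 mid [0.5798 0.1755 0.1305]
scene collar top [582.3 178.9] [72.9 81.8]
marks 38 [0.5826 0.183 ]
scene flange 258 [ 536.5 -208.2] [61.5 62.7]
t 0.1 pos [0.215  0.5596 0.2305] ang 158.98 q [ 1.2   0.31 -0.05  1.21  0.    1.57] F [-0.2 -0.8 -1.1] gap 0.996 grip 0.0
units [-1.4353e+01 -1.5017e+01 -4.6500e-01 -1.4000e-02 -1.0000e-03 -7.8600e-01]
```

>>> {"method": "step_arm", "body": {
  "rows": "-7.2 -7.5 -0.5 0 0 -0.4;-7.2 -7.5 -0.5 0 0 -0.4;-7.2 -7.5 -0.5 0 0 -0.4;-7.2 -7.5 -0.5 0 0 -0.4;-7.2 -7.5 -0.5 0 0 -0.4;-7.2 -7.5 -0.5 0 0 -0.4;-7.2 -7.5 -0.5 0 0 -0.4;-7.2 -7.5 -0.5 0 0 -0.4;-7.2 -7.5 -0.5 0 0 -0.4;-7.2 -7.5 -0.5 0 0 -0.4",
  "hand": 0
}}

```text
time: 1.1
ee_pos: [0.377, 0.1747, 0.2513]
orientation: [0.164, 0.986, -0.0, 0.0]
force: [0.5, 0.3, 0.3]
finger_gap: 0.995
grasp_force: 0.0
```

```bash
python3 -c "
from h import *
go(.535,-.207,.250,163.7)"
```

```text
t 1.1 pos [0.377  0.1747 0.2513] ang 161.12 q [ 0.43 -0.04 -0.42  1.2  -0.    0.76] F [0.5 0.3 0.3] gap 0.995 grip 0.0
units [-6.825e+00 -7.751e+00  3.600e-02 -3.000e-03  2.000e-03 -4.290e-01]
```

>>> {"method": "step_arm", "body": {
  "rows": "-6.82 -7.75 0 0 0 -0.43;-6.82 -7.75 0 0 0 -0.43;-6.82 -7.75 0 0 0 -0.43;-6.82 -7.75 0 0 0 -0.43;-6.82 -7.75 0 0 0 -0.43;-6.82 -7.75 0 0 0 -0.43;-6.82 -7.75 0 0 0 -0.43;-6.82 -7.75 0 0 0 -0.43;-6.82 -7.75 0 0 0 -0.43;-6.82 -7.75 0 0 0 -0.43"
}}

```text
time: 2.1
ee_pos: [0.5366, -0.2046, 0.2502]
orientation: [0.14, 0.99, 0.0, -0.001]
force: [0.2, -0.4, 0.5]
finger_gap: 0.996
grasp_force: 0.0
```

```bash
python3 -c "
from h import *
go(.535,-.207,.156,163.7)
a,_=bot.get_image('top');b,_=bot.get_image('scene')
a=cv2.resize(a[180:300,310:450],None,fx=3,fy=3);b=cv2.resize(b[130:300,160:330],(420,360))
cv2.imwrite('pics/a1.png',np.hstack([a[:,:380],b])[:,:,::-1])"
```

```text
t 2.1 pos [ 0.5366 -0.2046  0.2502] ang 163.88 q [-0.36  0.26 -0.08  1.24  0.   -0.08] F [ 0.2 -0.4  0.5] gap 0.996 grip 0.0
units [ 0.017 -0.07   2.355  0.005 -0.014  0.029]
```

View pics/a1.png

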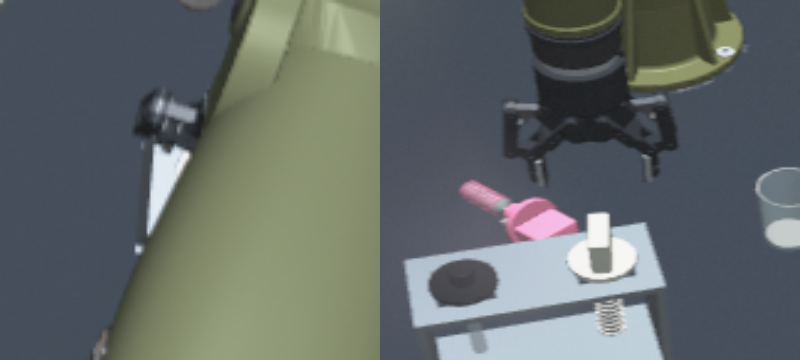

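The scene crop shows the open fingers above the bar and straddling it, with the bar at crop (599,240). The top view is hidden by the arm. I'll descend and grip.

>>> {"method": "step_arm", "body": {
  "rows": "0 0 0.6 0 0 0;0 0 1.2 0 0 0;0 0 1.7 0 0 0;0 0 2.1 0 0 0;0 0 2.35 0 0 0;0 0 2.35 0 0 0;0 0 2.35 0 0 0"
}}

```text
time: 2.9
ee_pos: [0.5362, -0.2032, 0.158]
orientation: [0.139, 0.99, 0.0, 0.0]
force: [-0.7, -0.9, -0.3]
finger_gap: 1.002
grasp_force: 0.0
```

>>> {"method": "step_arm", "body": {
  "rows": "0 0 0 0 0 0;0 0 0 0 0 0;0 0 0 0 0 0;0 0 0 0 0 0;0 0 0 0 0 0;0 0 0 0 0 0;0 0 0 0 0 0;0 0 0 0 0 0;0 0 0 0 0 0;0 0 0 0 0 0",
  "hand": 1
}}

```text
time: 3.9
ee_pos: [0.5362, -0.2044, 0.1577]
orientation: [0.14, 0.99, -0.0, 0.0]
force: [-0.9, -0.2, 5.2]
finger_gap: 0.227
grasp_force: 59.2
```

```bash
python3 -c "
from h import *
go(.535,-.207,.306,163.7)
a,d=bot.get_image('scene')
a=cv2.resize(a[130:300,160:330],(680,600))
cv2.imwrite('pics/a2.png',a[:,:,::-1])"
```

```text
t 3.9 pos [ 0.5362 -0.2044  0.1577] ang 163.96 q [-0.36  0.3  -0.23  1.03 -0.   -0.08] F [-0.9 -0.2  5.2] gap 0.227 grip 59.19399619102478
units [ 9.000e-03 -7.300e-02 -3.709e+00 -3.000e-03  7.000e-03  4.300e-02]
```

View pics/a2.png

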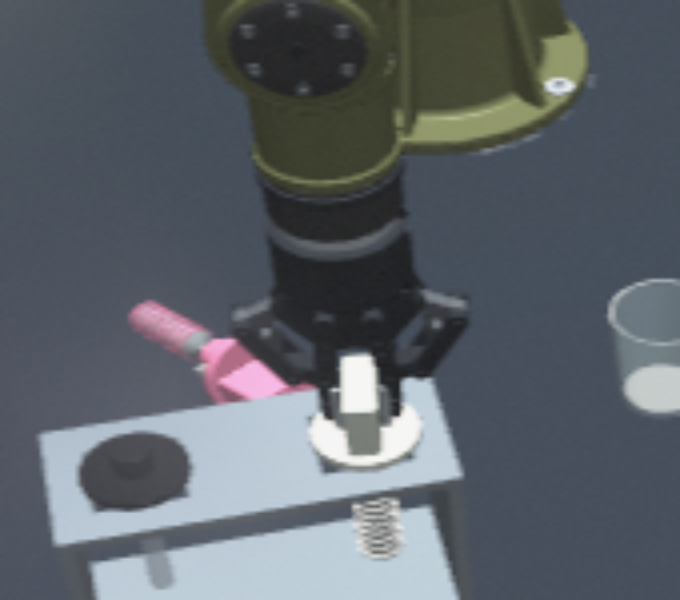

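Gripped (opening about 19 mm, 59 N), and the brush is still upright in the rack. Lifting.

>>> {"method": "step_arm", "body": {
  "rows": "0 0 -0.3 0 0 0;0 0 -0.8 0 0 0;0 0 -1.4 0 0 0;0 0 -2 0 0 0;0 0 -2.6 0 0 0;0 0 -3.2 0 0 0;0 0 -3.6 0 0 0;0 0 -3.8 0 0 0;0 0 -3.8 0 0 0"
}}

```text
time: 4.85
ee_pos: [0.5364, -0.2041, 0.3103]
orientation: [0.139, 0.99, -0.0, 0.001]
force: [0.2, 0.8, -0.3]
finger_gap: 0.227
grasp_force: 58.6
```

```bash
python3 -c "
from h import *
go(.579,.181,.306,196)"
```

```text
t 4.85 pos [ 0.5364 -0.2041  0.3103] ang 163.97 q [-0.36  0.24  0.04  1.36  0.   -0.08] F [ 0.2  0.8 -0.3] gap 0.227 grip 58.6031574010849
units [ 1.635e+00  9.548e+00  1.050e-01 -3.000e-03  1.300e-02 -5.339e+00]
```

>>> {"method": "step_arm", "body": {
  "rows": "0.1 0.5 0 0 0 -0.3;0.25 1.5 0 0 0 -0.9;0.45 2.5 0 0 0 -1.5;0.6 3.5 0 0 0 -2;0.8 4.5 0 0 0 -2.6;1 5.6 0 0 0 -3.2;1.2 6.7 0 0 0 -3.8;1.35 7.8 0 0 0 -4.4;1.5 8.8 0 0 0 -5;1.63 9.55 0 0 0 -5.34"
}}

```text
time: 5.85
ee_pos: [0.5781, 0.1835, 0.3076]
orientation: [-0.141, 0.99, 0.0, -0.001]
force: [0.2, 0.7, -1.0]
finger_gap: 0.229
grasp_force: 58.8
```

>>> {"method": "step_arm", "body": {
  "rows": "0 0 0 0 0 0;0 0 0 0 0 0;0 0 0 0 0 0"
}}

```text
time: 6.15
ee_pos: [0.5784, 0.1801, 0.3085]
orientation: [-0.139, 0.99, -0.0, -0.001]
force: [0.2, -0.2, -0.2]
finger_gap: 0.225
grasp_force: 58.8
```

```bash
python3 -c "
from h import *
go(.579,.181,.306,196)
for n in('scene','top'):
    a,d=bot.get_image(n);np.savez(n+'3.npz',im=a,d=d)
    cv2.imwrite('pics/a3%s.png'%n,a[:,:,::-1])
a=cv2.imread('pics/a3scene.png')[130:300,320:490];b=cv2.imread('pics/a3top.png')[150:320,140:310]
cv2.imwrite('pics/a3.png',np.hstack([cv2.resize(a,(400,400)),cv2.resize(b,(400,400))]))"
```

```text
t 6.15 pos [0.5784 0.1801 0.3085] ang -164.05 q [ 0.3   0.31  0.12  1.38 -0.    0.02] F [ 0.2 -0.2 -0.2] gap 0.225 grip 58.822360038757324
units [-0.02   0.017  0.063 -0.004 -0.015 -0.008]
```

View pics/a3.png

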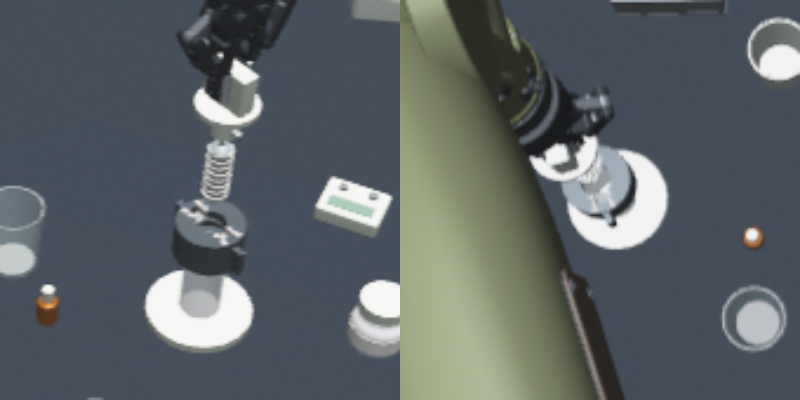

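The brush is above the collar: flange at scene crop (228,103), bristles (218,170), collar (210,225). I'll measure the offset between the brush axis and the collar axis in both views.

```bash
cat > m.py <<'E'
from h import *
from scipy.optimize import least_squares
def circ(X,r):
    f=lambda c:np.hypot(X[:,0]-c[0],X[:,1]-c[1])-r
    s=least_squares(f,X.mean(0),loss="soft_l1",f_scale=.001);return s.x,np.sqrt((s.fun**2).mean())
def meas(n,im,d,c,zf):
    P=cloud(n,d);r=np.hypot(P[...,0]-c[0],P[...,1]-c[1]);im=im.astype(int);cam=-bot.camera_params(n)["R"].T@bot.camera_params(n)["t"]
    for nm,z,R,m in(("flange",zf,.032,(im.min(2)>130)&(abs(P[...,2]-zf-.004)<.012)&(r<.04)&(d>0)),("collar",.140,.037,(abs(P[...,2]-.140)<.006)&(r<.0405)&(d>0))):
        m=cv2.morphologyEx(m.astype(np.uint8),cv2.MORPH_OPEN,np.ones((3,3),np.uint8))
        cn=max(cv2.findContours(m,cv2.RETR_EXTERNAL,cv2.CHAIN_APPROX_NONE)[0],key=len)[:,0]
        X=ray(n,cn,z)[:,:2];u=np.array(cam[:2])-c;u/=np.hypot(*u)
        a=(X-X.mean(0));k=(X-c)@u>.0*R   # camera-facing half of the rim
        k&=abs(np.hypot(*(X-c).T)-R)<.009
        o,e=circ(X[k],R);print(n,nm,k.sum(),o.round(4),"rms",e.round(4))
    m=(d>0)&(r<.02)&(P[...,2]>zf-.118)&(P[...,2]<zf-.05);q=P[m]
    if len(q)>30:
        u=np.array(cam[:2])-c;u/=np.hypot(*u);l=np.array([-u[1],u[0]]);t=(q[:,:2]-c)@l
        print(n,"bristles",len(q),"lateral offset from c, mm",(np.percentile(t,[2,98]).mean()*1e3).round(1),"lat dir",l.round(2),"near",((np.percentile((q[:,:2]-c)@u,98)-.013)*1e3).round(1))
E
python3 - <<'E'
from m import *
for n in("scene","top"):
    f=np.load(n+"3.npz");meas(n,f["im"],f["d"],np.array([.579,.181]),.2928)
E
```

```text
scene flange 25 [0.572 0.186] rms 0.0016
scene collar 46 [0.5808 0.1801] rms 0.002
scene bristles 219 lateral offset from c, mm -0.3 lat dir [0.53 0.85] near 4.5
top flange 31 [0.5803 0.1836] rms 0.0026
top collar 44 [0.5779 0.1831] rms 0.0021
top bristles 48 lateral offset from c, mm -1.1 lat dir [ 0.72 -0.69] near 1.2
```

>>> {"method": "step_arm", "body": {
  "rows": "0.02 0.02 0.2 0 0 0;0.02 0.02 0.45 0 0 0;0.02 0.02 0.65 0 0 0;0.02 0.02 0.65 0 0 0;0.02 0.02 0.65 0 0 0"
}}

```text
time: 6.75
ee_pos: [0.5776, 0.1814, 0.2828]
orientation: [-0.139, 0.99, -0.0, -0.0]
force: [0.3, -0.5, -2.8]
finger_gap: 0.227
grasp_force: 58.8
```

```bash
python3 - <<'E'
from m import *
go(.579,.181,.2305,196)
z=bot.sense()["ee_pos"][2]-.0157
L=[]
for n,b in(("scene",(375,170,445,240)),("top",(195,195,265,265))):
    a,d=bot.get_image(n);np.savez(n+"4.npz",im=a,d=d)
    meas(n,a,d,np.array([.579,.181]),z)
    L.append(cv2.resize(a[b[1]:b[3],b[0]:b[2]],(400,400),interpolation=cv2.INTER_CUBIC))
cv2.imwrite("pics/a4.png",np.hstack(L)[:,:,::-1])
E
```

```text
t 6.75 pos [0.5776 0.1814 0.2828] ang -164.0 q [0.3  0.31 0.07 1.33 0.   0.03] F [ 0.3 -0.5 -2.8] gap 0.227 grip 58.837289214134216
units [-3.200e-02 -2.000e-02  1.308e+00 -0.000e+00 -9.000e-03 -1.000e-03]
scene flange 18 [0.5719 0.1873] rms 0.0017
scene collar 35 [0.5799 0.1807] rms 0.0028
scene bristles 220 lateral offset from c, mm 0.6 lat dir [0.53 0.85] near 3.5
top flange 47 [0.581  0.1841] rms 0.0028
top collar 45 [0.5782 0.1835] rms 0.0024
top bristles 43 lateral offset from c, mm -3.1 lat dir [ 0.72 -0.69] near -0.3
```

View pics/a4.png

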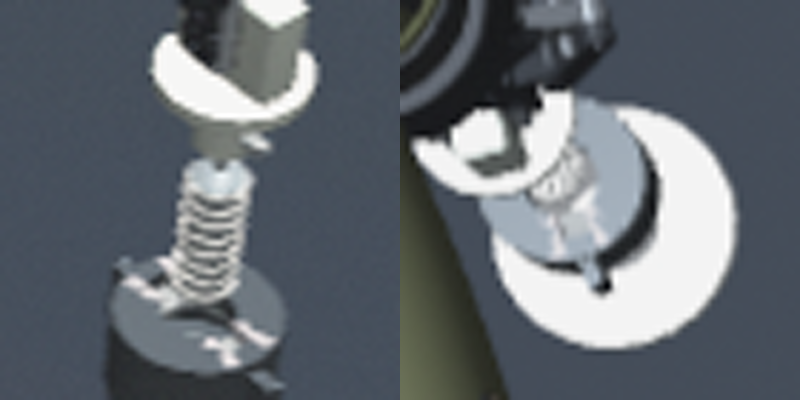

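The crops show the bristles just above the bore. In the scene crop the bristle axis is at about x=210 and the collar centre at about 199, so there's a lateral offset. I'll measure it by row edges.

```bash
python3 - <<'E'
from m import *
def proj(n,X):
    p=bot.camera_params(n);x=np.atleast_2d(X)@p["R"].T+p["t"];x=x@p["mtx"].T;return x[:,:2]/x[:,2:]
im=np.load("scene4.npz")["im"].astype(int);g=im.sum(2)/3
for v in range(200,222,2):
    row=g[v,395:430];k=np.nonzero(row>105)[0];print(v,395+k.min() if len(k) else None,395+k.max() if len(k) else None,end=" | ")
print()
# tabs & collar top edges before the brush came (scene0)
i0=np.load("scene0.npz")["im"].astype(int);g0=i0.sum(2)/3
print("collar widest rows (scene0):")
for v in range(222,234,2):print(v,g0[v,388:432].round().astype(int).tolist())
for n in("scene","top"):
  print(n,"c z.14",proj(n,[[.579,.181,.14],[.579,.181,.147],[.579,.181,.2],[.589,.181,.14],[.579,.191,.14]]).round(1).tolist())
it=np.load("top4.npz")["im"]
d=np.load("scene4.npz")["d"];P=cloud("scene",d)
for v in range(196,230,3):
    print(v,P[v,409:415].round(3)[2].tolist(),end="; ")
E
```

```text
200 407 419 | 202 406 419 | 204 407 418 | 206 406 418 | 208 406 417 | 210 405 417 | 212 406 417 | 214 405 417 | 216 395 417 | 218 397 420 | 220 396 422 | 
collar widest rows (scene0):
222 [81, 80, 80, 80, 81, 76, 88, 110, 120, 121, 119, 120, 140, 155, 174, 191, 206, 214, 177, 133, 103, 79, 72, 49, 48, 48, 48, 95, 118, 120, 119, 120, 120, 119, 120, 114, 95, 81, 81, 81, 80, 79, 80, 80]
224 [81, 80, 80, 80, 79, 72, 91, 114, 119, 118, 118, 119, 118, 120, 133, 153, 140, 98, 69, 53, 50, 52, 60, 79, 95, 84, 58, 42, 94, 120, 119, 119, 119, 119, 119, 119, 109, 89, 80, 80, 80, 80, 80, 80]
226 [80, 80, 80, 80, 79, 77, 76, 104, 120, 120, 119, 120, 119, 120, 118, 119, 119, 119, 119, 119, 119, 120, 109, 85, 66, 59, 61, 110, 166, 185, 152, 120, 118, 118, 119, 120, 105, 85, 81, 82, 80, 80, 80, 80]
228 [80, 81, 82, 81, 81, 66, 46, 56, 100, 118, 119, 120, 119, 121, 120, 119, 121, 119, 119, 135, 148, 148, 132, 120, 118, 118, 119, 115, 113, 135, 213, 226, 200, 154, 119, 117, 93, 73, 80, 79, 79, 80, 82, 80]
230 [78, 80, 81, 81, 80, 67, 47, 42, 44, 72, 107, 120, 120, 120, 119, 118, 118, 121, 120, 119, 119, 120, 160, 220, 226, 220, 217, 211, 177, 128, 120, 121, 162, 184, 148, 85, 73, 81, 81, 81, 79, 80, 81, 81]
232 [79, 80, 80, 80, 81, 64, 40, 45, 46, 46, 48, 60, 90, 112, 120, 119, 119, 121, 121, 120, 118, 120, 119, 119, 119, 161, 221, 216, 155, 118, 119, 118, 108, 76, 54, 59, 74, 81, 81, 80, 80, 82, 82, 79]
scene c z.14 [[408.7, 224.1], [409.0, 222.0], [411.3, 205.9], [410.6, 226.8], [412.4, 223.0]]
top c z.14 [[223.2, 225.3], [222.7, 224.8], [218.3, 220.7], [223.3, 221.3], [219.2, 225.4]]
196 [0.589, 0.17, 0.243]; 199 [0.579, 0.177, 0.223]; 202 [0.588, 0.173, 0.222]; 205 [0.59, 0.173, 0.214]; 208 [0.589, 0.175, 0.204]; 211 [0.592, 0.174, 0.197]; 214 [0.592, 0.175, 0.187]; 217 [0.59, 0.178, 0.174]; 220 [0.592, 0.178, 0.166]; 223 [0.571, 0.192, 0.133]; 226 [0.554, 0.204, 0.103]; 229 [0.598, 0.177, 0.142];
```

```bash
python3 - <<'E'
from m import *
for k in "34":
    f=np.load(f"scene{k}.npz");im=f["im"].astype(int);P=cloud("scene",f["d"])
    r=np.hypot(P[...,0]-.58,P[...,1]-.181)
    w=(im.min(2)>215)&(r<.045)&(P[...,2]>.24);q=P[w][:,2]
    print(k,"white z hist",np.histogram(q,bins=np.arange(.25,.37,.005)))
    v,u=np.nonzero((r<.018)&(P[...,2]>.148)&(P[...,2]<.3));print("brush column lowest row",v.max(),"z",P[v,u][:,2].min().round(4))
    for vv in range(v.max()-4,v.max()+1): print(vv,P[vv,u[v==vv]][:,2].round(3))
    # camera-facing bristle: near side -> tip z from depth along bottom row
f=np.load("top4.npz");P=cloud("top",f["d"]);r=np.hypot(P[...,0]-.58,P[...,1]-.181);w=(f["im"].min(2)>215)&(r<.045)&(P[...,2]>.24);print(np.histogram(P[w][:,2],bins=np.arange(.25,.37,.005))[0])
E
```

```text
3 white z hist (array([  1,   0,   0,   0,   0,   1,   0,   0,   0,  30, 131,  10,   0,
         0,   0,   0,   0,   0,  24,  39,   0,   0,   0]), array([0.25 , 0.255, 0.26 , 0.265, 0.27 , 0.275, 0.28 , 0.285, 0.29 ,
       0.295, 0.3  , 0.305, 0.31 , 0.315, 0.32 , 0.325, 0.33 , 0.335,
       0.34 , 0.345, 0.35 , 0.355, 0.36 , 0.365]))
brush column lowest row 215 z 0.1772
211 [0.185 0.186 0.193 0.191 0.195 0.199 0.195 0.199 0.197 0.192 0.197 0.189]
212 [0.186 0.189 0.192 0.194 0.196 0.197 0.196 0.195 0.191 0.189]
213 [0.187 0.183 0.182 0.19  0.191 0.189 0.19  0.191 0.184 0.183]
214 [0.182 0.183 0.188 0.186 0.184 0.188 0.186 0.185]
215 [0.177 0.181 0.184 0.18  0.183]
4 white z hist (array([  1,   0,   0,   1,  53, 107,   4,   0,   1,   0,   0,   0,   0,
        32,  28,   0,   0,   0,   0,   0,   0,   0,   0]), array([0.25 , 0.255, 0.26 , 0.265, 0.27 , 0.275, 0.28 , 0.285, 0.29 ,
       0.295, 0.3  , 0.305, 0.31 , 0.315, 0.32 , 0.325, 0.33 , 0.335,
       0.34 , 0.345, 0.35 , 0.355, 0.36 , 0.365]))
brush column lowest row 223 z 0.1527
219 [0.156 0.163 0.164 0.169 0.17  0.173 0.168 0.168 0.167 0.167 0.161]
220 [0.153 0.163 0.163 0.161 0.167 0.169 0.166 0.164 0.163 0.162 0.161]
221 [0.161 0.162 0.162 0.164 0.162 0.163 0.158 0.159 0.161]
222 [0.153 0.161 0.16  0.162 0.156 0.161 0.157]
223 [0.153]
[ 0  0  0  0 46 96  1  0  2  1  0  1  0 31 20  0  0  0  0  0  0  0  0]
```

```bash
python3 - <<'E'
from m import *
for n in("scene","top"):
  for k,z in(("0",.194),("3",.3448),("4",.3195)):
    f=np.load(f"{n}{k}.npz");P=cloud(n,f["d"]);c=(.536,-.206) if k=="0" else (.579,.181)
    m=(f["im"].min(2)>150)&(abs(P[...,2]-z)<.006)&(np.hypot(P[...,0]-c[0],P[...,1]-c[1])<.04)
    v,u=np.nonzero(m);X=ray(n,np.c_[u,v],z)[:,:2]*1000
    r=cv2.minAreaRect(X.astype(np.float32));print(n,k,len(X),X.mean(0).round(1),np.round(r[0],1),np.round(r[1],1),round(r[2],1))
E
```

```text
scene 0 141 [ 539.1 -208.9] [ 538.1 -208.7] [20.2 53.1] 73.5
scene 3 76 [592.6 184.5] [585.9 186.6] [23.4 46.1] 85.0
scene 4 75 [592.1 185.5] [585.9 187.4] [23.7 46.2] 85.4
top 0 178 [ 534.9 -206.7] [ 534.8 -206.7] [19.5 50.2] 74.1
top 3 68 [561.2 175.8] [561.7 176.2] [15.8 19.2] 13.4
top 4 62 [559.9 177.1] [560.3 177.8] [15.  19.1] 18.0
```

>>> {"method": "step_arm", "body": {
  "rows": "0 0 0.1 0 0 0;0 0 0.2 0 0 0;0 0 0.3 0 0 0;0 0 0.4 0 0 0;0 0 0.5 0 0 0;0 0 0.5 0 0 0"
}}

```text
time: 7.45
ee_pos: [0.5775, 0.1815, 0.2625]
orientation: [-0.139, 0.99, -0.0, -0.001]
force: [0.6, -0.1, -1.2]
finger_gap: 0.226
grasp_force: 58.8
```

```bash
python3 - <<'E'
from m import *
go(.579,.181,.1755,196);print(bot.sense()["ft_torque"])
L=[]
for n,b in(("scene",(375,170,445,240)),("top",(195,195,265,265))):
    a,d=bot.get_image(n)
    L.append(cv2.resize(a[b[1]:b[3],b[0]:b[2]],(400,400),interpolation=cv2.INTER_CUBIC))
cv2.imwrite("pics/a5.png",np.hstack(L)[:,:,::-1])
E
```

```text
t 7.45 pos [0.5775 0.1815 0.2625] ang -163.99 q [ 0.3   0.32  0.03  1.28 -0.    0.03] F [ 0.6 -0.1 -1.2] gap 0.226 grip 58.83729100227356
units [-3.600e-02 -2.200e-02  2.174e+00 -1.000e-03 -1.100e-02  1.000e-03]
[0.0217822  0.00757057 0.02423969]
```

View pics/a5.png

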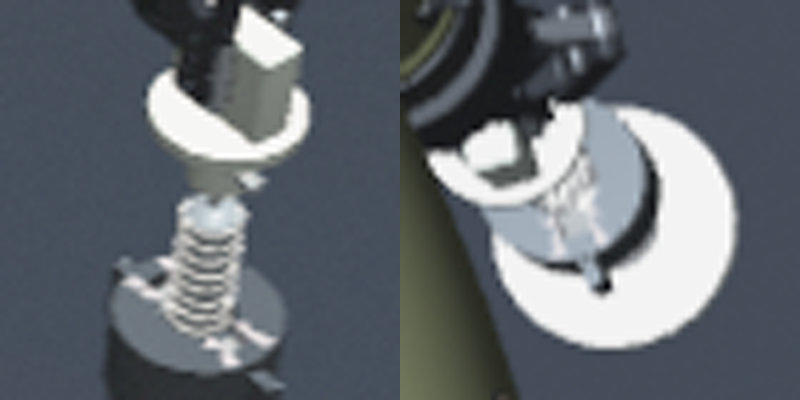

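The bristles are in the bore, about 13 mm deep with almost no side force. Going down on stroke 1.

>>> {"method": "step_arm", "body": {
  "rows": "0 0 0.2 0 0 0;0 0 0.4 0 0 0;0 0 0.6 0 0 0;0 0 0.8 0 0 0;0 0 1 0 0 0;0 0 1.2 0 0 0;0 0 1.4 0 0 0;0 0 1.5 0 0 0;0 0 1.6 0 0 0;0 0 1.7 0 0 0"
}}

```text
time: 8.55
ee_pos: [0.578, 0.1816, 0.1952]
orientation: [-0.139, 0.99, 0.0, 0.0]
force: [-0.1, 0.5, -1.7]
finger_gap: 0.222
grasp_force: 58.8
```

>>> {"method": "step_arm", "body": {
  "rows": "0 0 0.1 0 0 0;0 0 0.2 0 0 0;0 0 0.3 0 0 0;0 0 0.38 0 0 0;0 0 0.45 0 0 0;0 0 0.45 0 0 0"
}}

```text
time: 9.15
ee_pos: [0.5776, 0.1815, 0.1768]
orientation: [-0.139, 0.99, -0.0, -0.0]
force: [0.1, 0.1, -1.6]
finger_gap: 0.226
grasp_force: 58.8
```

```bash
python3 - <<'E'
from m import *
go(.5775,.1815,.2625,196);print(bot.sense()["ft_torque"])
L=[]
for n,b in(("scene",(375,190,445,260)),("top",(195,195,265,265))):
    a,d=bot.get_image(n);np.savez(n+"6.npz",im=a,d=d)
    L.append(cv2.resize(a[b[1]:b[3],b[0]:b[2]],(400,400),interpolation=cv2.INTER_CUBIC))
cv2.imwrite("pics/a6.png",np.hstack(L)[:,:,::-1])
E
```

```text
t 9.15 pos [0.5776 0.1815 0.1768] ang -164.0 q [ 0.3   0.35 -0.12  1.1  -0.    0.03] F [ 0.1  0.1 -1.6] gap 0.226 grip 58.83495390415192
units [ 4.000e-03  1.000e-03 -2.142e+00 -0.000e+00 -7.000e-03  1.000e-03]
[ 0.03045827 -0.00712115 -0.02884578]
```

View pics/a6.png

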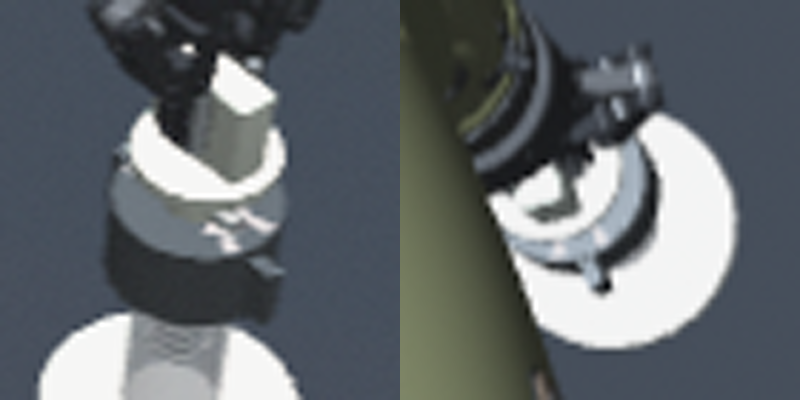

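Bristles are visible inside the tube, the lugs have entered the slots with no force, and the flange is about 21 mm above the collar. I'll finish stroke 1's down part, go up, then do stroke 2.

>>> {"method": "step_arm", "body": {
  "rows": "0 0 0.07 0 0 0;0 0 0.07 0 0 0;0 0 0.07 0 0 0"
}}

```text
time: 9.55
ee_pos: [0.5778, 0.1815, 0.1744]
orientation: [-0.139, 0.99, -0.0, -0.0]
force: [0.0, 0.1, -0.6]
finger_gap: 0.23
grasp_force: 58.8
```

>>> {"method": "step_arm", "body": {
  "rows": "0 0 -0.15 0 0 0;0 0 -0.4 0 0 0;0 0 -0.7 0 0 0;0 0 -1 0 0 0;0 0 -1.3 0 0 0;0 0 -1.6 0 0 0;0 0 -1.9 0 0 0;0 0 -2.1 0 0 0;0 0 -2.2 0 0 0;0 0 -2.2 0 0 0"
}}

```text
time: 10.55
ee_pos: [0.5782, 0.1817, 0.2631]
orientation: [-0.139, 0.99, 0.0, 0.0]
force: [-1.1, -0.3, -2.2]
finger_gap: 0.223
grasp_force: 58.8
```

>>> {"method": "step_arm", "body": {
  "rows": "0 0 0 0 0 0;0 0 0 0 0 0"
}}

```text
time: 10.75
ee_pos: [0.5775, 0.1815, 0.2618]
orientation: [-0.139, 0.99, -0.0, -0.001]
force: [0.7, 0.2, -0.8]
finger_gap: 0.224
grasp_force: 58.8
```

>>> {"method": "step_arm", "body": {
  "rows": "0 0 0.15 0 0 0;0 0 0.4 0 0 0;0 0 0.7 0 0 0;0 0 1 0 0 0;0 0 1.3 0 0 0;0 0 1.6 0 0 0;0 0 1.9 0 0 0;0 0 2.1 0 0 0;0 0 2.2 0 0 0;0 0 2.2 0 0 0"
}}

```text
time: 11.75
ee_pos: [0.5776, 0.1815, 0.1739]
orientation: [-0.139, 0.99, -0.0, -0.0]
force: [0.1, 0.2, -1.2]
finger_gap: 0.227
grasp_force: 58.8
```

>>> {"method": "step_arm", "body": {
  "rows": "0 0 0 0 0 0;0 0 0 0 0 0"
}}

```text
time: 11.95
ee_pos: [0.5783, 0.1817, 0.1752]
orientation: [-0.139, 0.99, 0.0, 0.001]
force: [-0.6, 0.1, -0.2]
finger_gap: 0.228
grasp_force: 58.8
```

>>> {"method": "step_arm", "body": {
  "rows": "0 0 -0.15 0 0 0;0 0 -0.4 0 0 0;0 0 -0.7 0 0 0;0 0 -1 0 0 0;0 0 -1.3 0 0 0;0 0 -1.6 0 0 0;0 0 -1.9 0 0 0;0 0 -2.1 0 0 0;0 0 -2.2 0 0 0;0 0 -2.2 0 0 0"
}}

```text
time: 12.95
ee_pos: [0.5782, 0.1816, 0.263]
orientation: [-0.139, 0.99, 0.0, 0.0]
force: [0.0, -0.2, -0.5]
finger_gap: 0.224
grasp_force: 58.8
```

>>> {"method": "step_arm", "body": {
  "rows": "0 0 0 0 0 0;0 0 0 0 0 0"
}}

```text
time: 13.15
ee_pos: [0.5775, 0.1815, 0.2618]
orientation: [-0.139, 0.99, -0.0, -0.001]
force: [-0.7, 0.1, -1.4]
finger_gap: 0.224
grasp_force: 58.8
```

Two strokes are done. Down again and push home.

>>> {"method": "step_arm", "body": {
  "rows": "0 0 0.25 0 0 0;0 0 0.5 0 0 0;0 0 0.8 0 0 0;0 0 1.1 0 0 0;0 0 1.4 0 0 0;0 0 1.7 0 0 0;0 0 1.9 0 0 0;0 0 2.1 0 0 0;0 0 2.2 0 0 0;0 0 2.2 0 0 0"
}}

```text
time: 14.15
ee_pos: [0.5776, 0.1815, 0.174]
orientation: [-0.139, 0.99, -0.0, -0.0]
force: [-0.2, 0.0, -0.9]
finger_gap: 0.23
grasp_force: 58.8
```

>>> {"method": "step_arm", "body": {
  "rows": "0 0 0.05 0 0 0;0 0 0.1 0 0 0;0 0 0.15 0 0 0;0 0 0.2 0 0 0;0 0 0.25 0 0 0;0 0 0.3 0 0 0;0 0 0.3 0 0 0;0 0 0.3 0 0 0"
}}

```text
time: 14.95
ee_pos: [0.5783, 0.1817, 0.163]
orientation: [-0.139, 0.99, 0.0, 0.001]
force: [0.2, -1.5, 5.5]
finger_gap: 0.229
grasp_force: 59.6
```

>>> {"method": "step_arm", "body": {
  "rows": "0 0 0.03 0 0 0;0 0 0.06 0 0 0;0 0 0.09 0 0 0;0 0 0.12 0 0 0;0 0 0.12 0 0 0;0 0 0.12 0 0 0"
}}

```text
time: 15.55
ee_pos: [0.5783, 0.1817, 0.1586]
orientation: [-0.139, 0.99, 0.0, 0.001]
force: [-1.2, 0.3, 7.8]
finger_gap: 0.228
grasp_force: 59.9
```

>>> {"method": "step_arm", "body": {
  "rows": "0 0 0.03 0 0 0;0 0 0.06 0 0 0;0 0 0.08 0 0 0;0 0 0.08 0 0 0;0 0 0.08 0 0 0"
}}

```text
time: 16.05
ee_pos: [0.5784, 0.1818, 0.1557]
orientation: [-0.139, 0.99, 0.0, 0.001]
force: [-1.6, -0.3, 8.9]
finger_gap: 0.223
grasp_force: 60.5
```

>>> {"method": "step_arm", "body": {
  "rows": "0 0 0.03 0 0 0;0 0 0.03 0 0 0;0 0 0.03 0 0 0"
}}

```text
time: 16.35
ee_pos: [0.5784, 0.1817, 0.1556]
orientation: [-0.139, 0.99, 0.0, 0.001]
force: [-3.6, -1.0, 16.8]
finger_gap: 0.228
grasp_force: 61.5
```

Flush: height stalled at 0.1556 and the force stepped up to 17 N. Turning clockwise (positive about tool z).

>>> {"method": "step_arm", "body": {
  "rows": "0 0 0 0 0 0.5;0 0 0 0 0 1;0 0 0 0 0 1.5;0 0 0 0 0 2;0 0 0 0 0 2.5;0 0 0 0 0 3;0 0 0 0 0 3.5;0 0 0 0 0 4;0 0 0 0 0 4.5;0 0 0 0 0 5"
}}

```text
time: 17.35
ee_pos: [0.5787, 0.1823, 0.1557]
orientation: [0.123, 0.992, 0.001, 0.001]
force: [-4.9, 0.3, 15.0]
finger_gap: 0.226
grasp_force: 61.3
```

```bash
python3 -c "
from h import *
go(.578,.1815,.1556,106);print(bot.sense()['ft_torque'])"
```

```text
t 17.35 pos [0.5787 0.1823 0.1557] ang 165.92 q [ 0.3   0.36 -0.16  1.05  0.    0.55] F [-4.9  0.3 15. ] gap 0.226 grip 61.250503063201904
units [ 1.200e-02 -2.200e-02  1.000e-03  3.000e-02  9.000e-03  9.986e+00]
[-0.14626094  1.0052375   0.1654818 ]
```

>>> {"method": "step_arm", "body": {
  "rows": "0 0 0 0 0 0.5;0 0 0 0 0 1;0 0 0 0 0 1.5;0 0 0 0 0 2;0 0 0 0 0 2.5;0 0 0 0 0 3;0 0 0 0 0 3.5;0 0 0 0 0 4;0 0 0 0 0 4.5;0 0 0 0 0 5"
}}

```text
time: 18.35
ee_pos: [0.5791, 0.1826, 0.1557]
orientation: [0.375, 0.927, 0.002, 0.001]
force: [-2.3, 1.2, 14.7]
finger_gap: 0.229
grasp_force: 61.1
```

>>> {"method": "step_arm", "body": {
  "rows": "0 0 0 0 0 0.5;0 0 0 0 0 1;0 0 0 0 0 1.5;0 0 0 0 0 2;0 0 0 0 0 2.5;0 0 0 0 0 3;0 0 0 0 0 3.4;0 0 0 0 0 3.8;0 0 0 0 0 3.8"
}}

```text
time: 19.25
ee_pos: [0.5799, 0.183, 0.1558]
orientation: [0.551, 0.835, 0.003, 0.001]
force: [-0.5, 2.1, 12.7]
finger_gap: 0.226
grasp_force: 60.8
```

```bash
python3 -c "
from h import *
go(.578,.1815,.1556,106);print(bot.sense()['ft_torque'])"
```

```text
t 19.25 pos [0.5799 0.183  0.1558] ang 113.19 q [ 0.3   0.36 -0.15  1.05  0.    1.47] F [-0.5  2.1 12.7] gap 0.226 grip 60.839492082595825
units [-0.015 -0.059  0.004  0.054 -0.011  1.198]
[0.43048983 0.18019254 0.02534908]
```

>>> {"method": "step_arm", "body": {
  "rows": "0 0 0.02 0 0 0.2;0 0 0.03 0 0 0.4;0 0 0.04 0 0 0.6;0 0 0.04 0 0 0.8;0 0 0.04 0 0 0.8"
}}

```text
time: 19.75
ee_pos: [0.5802, 0.183, 0.1557]
orientation: [0.585, 0.811, 0.003, 0.002]
force: [-3.1, 1.6, 23.2]
finger_gap: 0.229
grasp_force: 62.1
```

```bash
python3 -c "
from h import *
go(.578,.1815,.1556,106);print(bot.sense()['ft_torque'])"
```

```text
t 19.75 pos [0.5802 0.183  0.1557] ang 108.46 q [ 0.3   0.36 -0.16  1.05  0.    1.55] F [-3.1  1.6 23.2] gap 0.229 grip 62.08964824676514
units [-0.019 -0.064  0.003  0.066 -0.011  0.41 ]
[0.05580448 1.1115092  0.37502849]
```

>>> {"method": "step_arm", "body": {
  "rows": "0 0 0 0 0 0.2;0 0 0 0 0 0.4;0 0 0 0 0 0.6;0 0 0 0 0 0.6"
}}

```text
time: 20.15
ee_pos: [0.5796, 0.1829, 0.1557]
orientation: [0.61, 0.793, 0.003, 0.001]
force: [-4.5, 0.7, 24.7]
finger_gap: 0.227
grasp_force: 62.3
```

```bash
python3 -c "
from h import *
go(.578,.1815,.1556,106);print(bot.sense()['ft_torque'])"
```

```text
t 20.15 pos [0.5796 0.1829 0.1557] ang 104.89 q [ 0.31  0.36 -0.16  1.05  0.    1.62] F [-4.5  0.7 24.7] gap 0.227 grip 62.301353216171265
units [-0.023 -0.047  0.002  0.055 -0.013 -0.185]
[-0.11769082  1.4753524   0.58134437]
```

>>> {"method": "step_arm", "body": {
  "rows": "0 0 0 0 0 0.2;0 0 0 0 0 0.3;0 0 0 0 0 0.3;0 0 0 0 0 0.3"
}}

```text
time: 20.55
ee_pos: [0.5795, 0.1829, 0.1557]
orientation: [0.621, 0.783, 0.003, 0.001]
force: [-4.3, 0.2, 23.9]
finger_gap: 0.226
grasp_force: 62.7
```

```bash
python3 - <<'E'
from m import *
go(.578,.1815,.1556,106);print(bot.sense()["ft_torque"])
L=[]
for n,b in(("scene",(375,190,445,260)),("top",(195,195,265,265))):
    a,d=bot.get_image(n);P=cloud(n,d)
    m=(a.min(2)>120)&(abs(P[...,2]-.192)<.006)&(np.hypot(P[...,0]-.579,P[...,1]-.182)<.04)
    if m.sum()>10:
        v,u=np.nonzero(m);r=cv2.minAreaRect((ray(n,np.c_[u,v],.192)[:,:2]*1000).astype(np.float32));print(n,len(v),np.round(r[0],1),np.round(r[1],1),r[2])
    m=(a.min(2)>200)&(abs(P[...,2]-.148)<.01)&(np.hypot(P[...,0]-.579,P[...,1]-.182)<.035);print("flange top z",np.median(P[m][:,2]),m.sum())
    L.append(cv2.resize(a[b[1]:b[3],b[0]:b[2]],(400,400),interpolation=cv2.INTER_CUBIC))
cv2.imwrite("pics/a7.png",np.hstack(L)[:,:,::-1])
E
```

```text
t 20.55 pos [0.5795 0.1829 0.1557] ang 103.16 q [ 0.31  0.36 -0.16  1.05  0.    1.65] F [-4.3  0.2 23.9] gap 0.226 grip 62.68562078475952
units [-0.025 -0.045  0.001  0.054 -0.012 -0.474]
[-0.19915332  1.49055114  0.96237702]
scene 78 [579.9 171.2] [25.4 47.9] 34.51514434814453
flange top z 0.14901832470798157 163
top 42 [581.9 162. ] [19.3 14.2] 0.4690689444541931
flange top z 0.1482801646159955 101
```

View pics/a7.png

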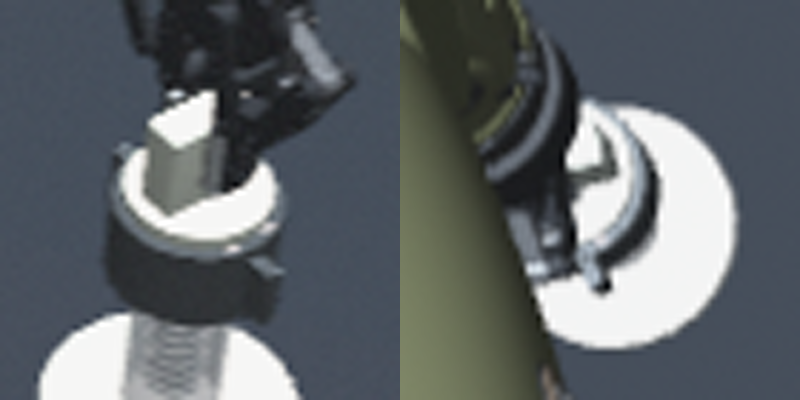

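The flange is flush (top at 0.148 m) and the bar stands across the tab line. The turning moment rises steeply from 0.38 to 0.96 N m, far above the spring's 0.11, so the cap is at its stop.

```bash
python3 -c "
from rig import bot
print(bot.sign_off())"
```

```text
the job is handed in; nothing more can be done
None
```

I handed in the job at about 21 s: the brush did two full strokes in the wash cell, then the cap was pushed flush and turned clockwise to its stop, and the gripper is still holding it there.

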